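Clamp a bisque strip in the tile jig

TASK

Load the long bisque strip into the tile jig: raise the lever on the jig's head all the way so that the presser foot lifts, put the strip flat on the bed and slide it lengthwise under the raised foot, between the two guides and right up against the stop. Then lower the lever fully so that the sprung foot holds the strip down. Leave the other two tiles and everything else on the table where they are.

Things in the scene. Friction and masses are not known exactly. Their poses are not given: they have to be found in the camera images.
- jig: tile jig, fixed: aluminium bed 110 wide (x), 225 long (y = -60 to 165 in its frame), top 20 above the table. Origin on the bed's centre line at table height; +y runs along the bed towards stop and head, the lever is on the -x side. Grey head (70 wide, y = 55 to 160, z = 115 to 175, column behind the stop) overhangs the +y end. Nothing stands on the bed before y = 40.
- stop (a point): point on the bed's top at the middle of the stop's -y face (jig 0, 100, 20; frame as the jig's). Stop: steel bar across the bed, 14 high; the strip's end goes against it. Two guides 12 high run from it 60 back along -y, inner faces at x = -34 and 34 (4 mm play each side of the strip). Home, the strip's centre is 90 from here along -y and its near end overhangs the bed by 20.
- foot_sole (a point): centre of the underside of the rubber presser foot (44 in x, 32 in y), 28 before the stop, hung below the head. It goes straight up and down with the lever, 30 mm per rad: 8 above the empty bed at lever 0, 44 at 1.2. It is sprung: with the strip under it, it touches at lever 0.2 and then gives, pressing with 3 to 6 N.
- lever (a joint): angle (rad) of the lever on the head's -x side: 0 fully down (foot down), 1.2 fully up (foot raised). Hinge along jig x; the 100 long arm points to jig +y, away from the bed, 0.26 below horizontal at 0, and swings up as the value grows (elevation = value - 0.26). Stiff: stays where left; about 4 N at the grip moves it. It goes fully down with the strip in too.
- lever_grip (a point): middle of the free length of the lever's grip: a round black bar 16 in diameter, 75 long, parallel to jig x, on the arm's free end; free for 30 mm either way along x from here.
- lever_hinge (a point): point on the hinge axis, centre of the arc of lever_grip, 100 from it (jig x -85, y 100, z 145; 125 above the bed).
- strip_center (a point): centre (7 above the underside) of the long bisque strip: loose, plain unglazed clay, 180 long (its x), 60 wide (y), 14 thick, about 0.28 kg, flat on the table; the longest of three tiles. Both ends and faces are alike, either end may go first.
- short_strip: the short bisque strip, loose, same clay: 110 x 60 x 14; not wanted, must stay. Origin at the underside's centre.
- square_tile: the square bisque tile, loose, same clay: 90 x 90 x 14; not wanted, must stay. Origin at the underside's centre.
- bowl: loose blue glazed bowl, rim 116 across, 60 high, a bystander. Origin at the underside's centre.
- vase: loose white bud vase, 76 across, 130 high, a bystander. Origin at the underside's centre.
- brush: loose brush lying on the far part of the table, a bystander. Origin at the underside's centre.
- rib: loose flat wooden rib 110 x 50 x 8, a bystander. Origin at the underside's centre.
Mind the look-alikes: they are no part of the job. Leave any pink or yellow look-alike of the part that bears strip_center alone.

How it is judged:
By the outcome, as a careful person would: the job done as asked, in the order asked, and still so for the second after the job is handed in, with the robot touching nothing.
It also fails if it takes over 72 s, if anything falls off the work surface, if the arm or the gripper's body presses on something with over 40 N, if the wrist force passes 120 N, or if a joint passes its speed limit or range.

ROBOT

A 6-joint arm with a two-finger parallel gripper is mounted at the origin on the work surface. World frame = base frame: x ahead of the robot, y to its left, z up, the work surface at z = 0. Lengths are in m, angles in rad, forces in N, time in s.
With the tool pointing down it reaches from about 0.3 to 0.775 m from the base axis. Payload 14.6 kg.
Tool frame: the origin (TCP) lies between the finger pads; the fingertips stand 17 mm ahead of it and the grasp point (between the pads) lies 2 mm behind it; x points along the fingers, y is the direction in which the jaws open and shut, and the axes are right-handed (so a half turn about x gives the same grasp; the last joint's range is limited). The gripper opens to 85 mm and grips with 20 to 120 N. Pads are 22 mm wide; open, the fingers measure 114 mm over their backs; the gripper's body (76 mm by 85 mm) begins 54 mm behind the grasp point. The pads swing forward as they close: fully open they stand 13 mm farther back than shut.
Start: joints at [-1.249, 0.3, 1.521, -0, 1.321, -0.067], TCP at [0.208, -0.509, 0.248] pointing down, gripper open.
Joint ranges: [-3.03, 3.03], [-0.79, 2.21], [0.23, 2.52], [-1.04, 4.18], [0, 3.07], [-2.55, 2.55]. Speed limits (rad/s): [2.22, 2.22, 2.57, 3.14, 3.14, 3.14].

INTERFACE

Orientations are given as a unit quaternion [x, y, z, w].
In Python, from rig import status, eyes, job_done, spotter gives the robot as it stands.
- The arm moves only by the shell command python3 -m handwheel 'ROWS' [FORCE]. ROWS is JSON, a list of rows, each an object with "dp": the shift along the world's x, y, z in mm, a list of three; "twist": the turn about the world's z in rad; "jaw": the finger opening in mm, from 0 to 85.4. In form: [{"dp": [dx, dy, dz], "twist": twist, "jaw": jaw}, ...]. A call has 1 to 10 rows; each row is the pose to reach, as a shift and turn from the pose commanded when the call began; what a row does not reach only later rows make up. A row lasts 1/8 s, in which the tool goes at most 62.5 mm and 10.7 degrees, less where a joint would pass 70% of its speed; a pose out of reach is approached as far as the arm can. A call with a gripper value outside its range is refused whole. The fingers move at their own pace and stop on an object; FORCE is the grip in N (left out, the last holds). Time passes only in rows, so rows that repeat a pose let the fingers close. It gives the time, the measured TCP pose, the force and the opening at its end, in the units of the state.
- status.sense(): the state, without advancing time (a new reading comes with each control period).
- eyes.read_camera(name): name is "side" or "top"; returns a dict with "pixels" (420x560x3 uint8, red, green, blue), "camera_matrix" (3x3 intrinsics, pixels), "camera_from_world" (4x4, takes a point from world to camera coordinates). Camera axes: x right, y up, looking along -z (the intrinsics and any distortion apply to the point x, -y, -z); pixel columns grow to the right and rows downward; lengths in m; the calibration is good to about 2 mm. A picture is of the moment at which its call begins. There is no depth.
- job_done(): hands the job in, once; it reports no verdict.
Trained networks look in the newest picture that a camera, given by its name, has taken for a name from the list of things; names that differ only in an ending like _2 or _b are one class to them, and where a whole thing is asked for, a point or a joint stands for the part that bears it (a point fixed in the world has none). Each returns a list of dicts, best first, with "p" (0 to 1); they miss things now and then, are a little off and sometimes report something else, mostly with a low value. They report only what shows in the picture. A call takes as long as a camera call. They do not tell look-alikes from the thing itself.
- spotter.masks_of(camera, label): "pixels" (420x560 bool, what is visible of it) and "rect" ([centre column, centre row, width, height] in pixels, round what is visible of it).
The state is a dict: "clock": time; "joint_positions": joint angles; "dq": joint speeds; "joint_torque": joint torques, N m; "tool_pos": TCP position; "eef_rot": TCP orientation; "ft_force": force on the tool from outside, world axes, zero at the start; "moment": the same for the moment, N m; "opening": finger opening in m.
Only numpy, scipy, OpenCV 4.12 (cv2) and the standard library are available. Lean on these libraries where they do the work, as an engineer would, in place of code of your own. Each camera call takes 0.05 s, during which the arm holds its last target.

## Working session

There is one attempt and no reset: what is moved stays moved. The work goes in short steps, Python scripts to look and compute and a shell command to move; the robot and the scene stay as the last step left them, time stands still between calls to the robot, and variables do not carry over. Pictures are saved under pics/ and viewed, and the job is handed in when it is done.

```bash
mkdir -p pics; ls
cat > h.py <<'E'
import numpy as np, cv2
from rig import status, eyes, spotter
def cam(n):
    c=eyes.read_camera(n); return c['pixels'],np.array(c['camera_matrix']),np.array(c['camera_from_world'])
def proj(K,T,P):
    P=np.atleast_2d(P); c=(T[:3,:3]@P.T).T+T[:3,3]; q=np.c_[c[:,0],-c[:,1],-c[:,2]]@K.T; return q[:,:2]/q[:,2:]
def back(K,T,uv,z):
    uv=np.atleast_2d(uv).astype(float); d=np.c_[uv,np.ones(len(uv))]@np.linalg.inv(K).T
    d=np.c_[d[:,0],-d[:,1],-d[:,2]]@T[:3,:3]; o=-T[:3,:3].T@T[:3,3]
    return o+d*((z-o[2])/d[:,2])[:,None]
def save(p,n): cv2.imwrite('pics/'+n,cv2.cvtColor(p,cv2.COLOR_RGB2BGR))
E
python3 - <<'E'
from h import *
for n in ('top','side'):
    p,K,T=cam(n); save(p,n+'0.png'); print(K,T,-T[:3,:3].T@T[:3,3])
    for l in ('jig','strip_center','short_strip','lever','lever_grip','square_tile'):
        for d in spotter.masks_of(n,l)[:4]: print(n,l,round(d['p'],2),np.round(d['rect']),d['pixels'].sum())
print(status.sense())
E
```

```text
pics
[[436.26659017   0.         277.5058899 ]
 [  0.         436.26659017 220.25289964]
 [  0.           0.           1.        ]] [[ 0.00617849 -0.99950989  0.0306889  -0.00397751]
 [ 0.99680945  0.00859826  0.07935352 -0.56232828]
 [-0.0795785   0.0301007   0.99637403 -1.09358566]
 [ 0.          0.          0.          1.        ]] [0.47353281 0.03377718 1.13436515]
top jig 0.73 [212. 241. 109.  82.] 4344
top jig 0.3 [417. 225.  39.  32.] 1212
top strip_center 0.84 [316. 248.  38.  74.] 1613
top strip_center 0.73 [249. 305.  76.  42.] 1670
top strip_center 0.69 [376. 315.  64.  62.] 1711
top short_strip 0.83 [370. 238.  30.  43.] 1004
top lever 0.88 [179. 264.  51.  43.] 455
top lever 0.57 [316. 248.  38.  75.] 1625
top lever_grip 0.58 [183. 261.  51.  42.] 474
top square_tile 0.63 [218. 142.  29.  31.] 708
top square_tile 0.62 [416. 226.  34.  32.] 1206
[[408.21441835   0.         281.81984735]
 [  0.         408.21441835 204.10815581]
 [  0.           0.           1.        ]] [[-0.90276084 -0.42992145 -0.01379871  0.50935485]
 [ 0.3008254  -0.65396066  0.69414663 -0.22530531]
 
[... 528 characters left out ...]
le 0.94 [333. 150.  36.  21.] 600
{'clock': 0.7, 'joint_positions': array([-1.24860015e+00,  2.99875982e-01,  1.52100327e+00, -2.88754185e-05,
        1.32068601e+00, -6.65885566e-02]), 'dq': array([ 0.00142272, -0.00033057, -0.00047494, -0.00098227, -0.00072186,
        0.00022239]), 'joint_torque': array([-2.75912253e-04, -5.43269527e+01, -3.61946940e+01, -4.46183140e-05,
        6.65486823e-04,  4.33610217e-05]), 'tool_pos': array([ 0.20847974, -0.50894669,  0.24829238]), 'eef_rot': array([-0.69377952, -0.1365837 ,  0.69379667, -0.13660543]), 'ft_force': array([ 0.47706728,  0.55364408, -1.01863691]), 'moment': array([ 0.02428981, -0.00670334, -0.01404779]), 'opening': 0.0853684738752978}
```

View pics/top0.png

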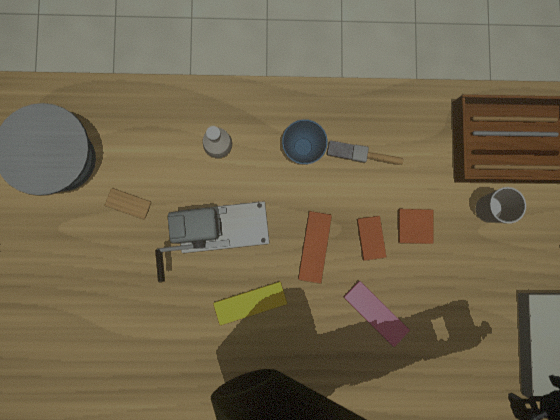

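View pics/side0.png

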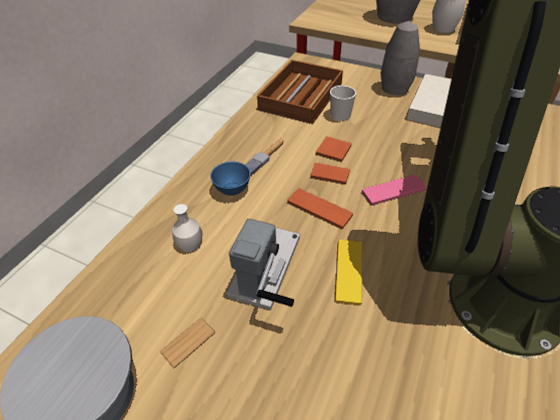

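Run:
```python
from h import *
p,K,T=cam('top'); c=cv2.resize(p[185:300,140:340],(800,460),interpolation=cv2.INTER_CUBIC); save(c,'t1.png')
ms=spotter.masks_of('top','strip_center')
for m in ms[:1]:
    cs,_=cv2.findContours(m['pixels'].astype(np.uint8),0,1); cc=max(cs,key=cv2.contourArea)
    b=cv2.boxPoints(cv2.minAreaRect(cc)); W=back(K,T,b,.014); print(b,W[:,:2])
    print(np.linalg.norm(W-np.roll(W,1,0),axis=1))
p,K,T=cam('side'); c=cv2.resize(p[180:330,210:380],(680,600),interpolation=cv2.INTER_CUBIC); save(c,'s1.png')
```

```text
[[342.5 296.5]
 [359.  280. ]
 [409.5 330.5]
 [393.  347. ]] [[ 0.36912958 -0.16731775]
 [ 0.41113153 -0.2100783 ]
 [ 0.28391889 -0.33852653]
 [ 0.24267443 -0.29547555]]
[0.18004257 0.05993853 0.18078164 0.05961956]
```

View pics/t1.png

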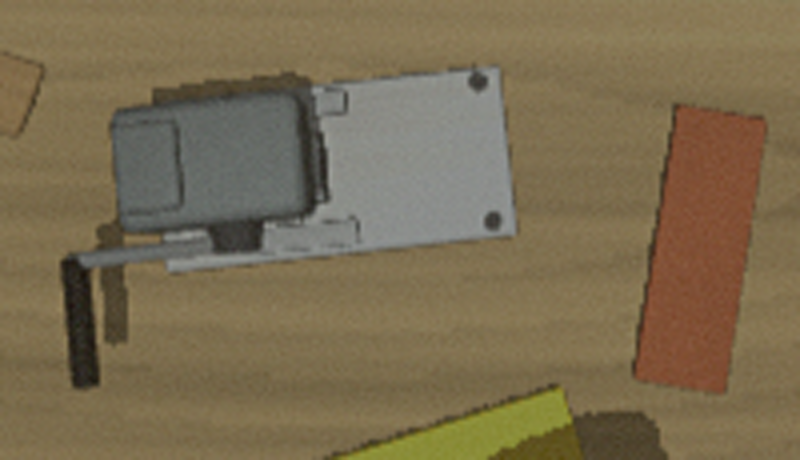

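View pics/s1.png

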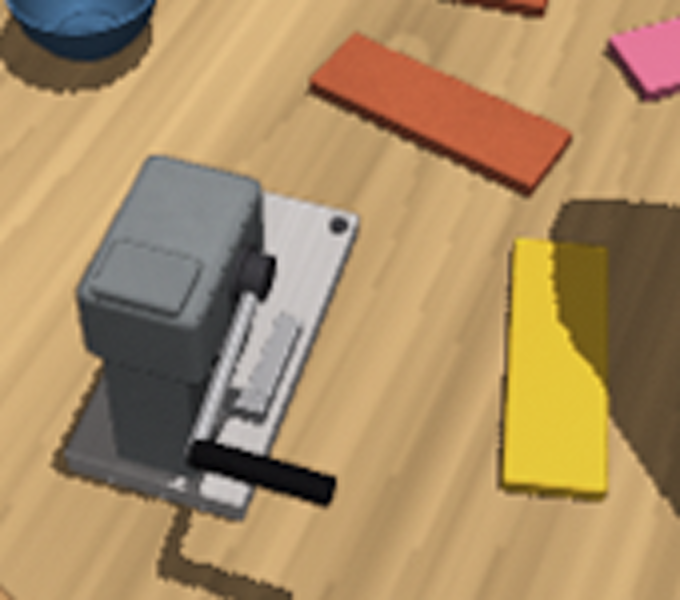

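```bash
cat > fit.py <<'E'
from h import *
from scipy.optimize import least_squares
p,K,T=cam('top'); q,K2,T2=cam('side')
f=lambda a,o:(np.array(a)+.5)/4-.5+np.array(o)
ut=f([[502,67],[517,236],[168,272]],(140,185)); us=f([[358,214],[243,519]],(210,180))
bt=np.array([[55,-60,20],[-55,-60,20],[-55,165,20]])/1e3; bs=np.array([[-55,-60,20],[-55,165,20]])/1e3
def W(v,P):
    c,s=np.cos(v[2]),np.sin(v[2]); P=np.atleast_2d(P); return np.c_[v[0]+c*P[:,0]-s*P[:,1],v[1]+s*P[:,0]+c*P[:,1],P[:,2]]
r=least_squares(lambda v:np.r_[(proj(K,T,W(v,bt))-ut).ravel(),(proj(K2,T2,W(v,bs))-us).ravel()],[.5,.2,0])
print('jig',r.x,r.fun.round(1)); v=r.x; np.save('jig.npy',v)
for nm,P in dict(stop=[0,.1,.02],hinge=[-.085,.1,.145],near=[0,-.06,.02],home=[0,.01,.027]).items(): print(nm,W(v,P))
for th in (0,.1,.2,1.2):
    e=th-.26; g=[-.085,.1+.1*np.cos(e),.145+.1*np.sin(e)]; print(th,W(v,g),proj(K,T,W(v,g)),proj(K2,T2,W(v,g)))
for n,pp,KK,TT in(('top',p,K,T),('side',q,K2,T2)):
  for m in spotter.masks_of(n,'lever_grip')[:1]+spotter.masks_of(n,'strip_center'):
    col=pp[m['pixels']].mean(0); print(n,m['p'],m['rect'],col.round())
    if n=='top' :
      hsv=cv2.cvtColor(pp,cv2.COLOR_RGB2HSV)
      cs,_=cv2.findContours(m['pixels'].astype(np.uint8),0,1); cc=max(cs,key=cv2.contourArea)
      b=cv2.boxPoints(cv2.minAreaRect(cc)); w=back(K,T,b,.014); e=w-np.roll(w,1,0)
      L=np.linalg.norm(e,axis=1); e=e[L.argmax()]; print('  c',w.mean(0),'L',L.round(3),'ang',np.arctan2(e[1],e[0]))
E
python3 fit.py
```

```text
jig [0.54964489 0.08825732 0.11539297] [-1.1 -0.1 -0.2  0.2 -1.4  0.9  0.6 -0.1 -0.3 -2.8]
stop [[0.53813118 0.18759228 0.02      ]]
hinge [[0.45369647 0.17780563 0.145     ]]
near [[0.55655311 0.02865635 0.02      ]]
home [[0.54849352 0.09819082 0.027     ]]
0 [[0.44256974 0.27380195 0.11929194]] [[159.36987991 267.87756787]] [[277.02822349 298.75265325]]
0.1 [[0.44232982 0.27587182 0.12906818]] [[157.42137649 268.10531718]] [[276.56798565 297.02025528]]
0.2 [[0.44220348 0.27696185 0.1390036 ]] [[155.85657409 268.29133524]] [[276.26408906 294.78801326]]
1.2 [[0.44690582 0.23639221 0.22575581]] [[165.38025058 267.37687799]] [[282.44265686 251.73478697]]
top 0.58 [179.6, 262.4, 44.9, 37.5] [65. 62. 55.]
  c [0.47513339 0.26620148 0.014     ] L [0.068 0.142 0.069 0.142] ang -0.8070965698915988
top 0.94 [377.5, 312.4, 59.7, 62.8] [117.  85.  93.]
  c [ 0.32711834 -0.2544644   0.014     ] L [0.183 0.064 0.184 0.063] ang -2.322454634245024
top 0.83 [249.0, 305.4, 75.0, 38.8] [125. 123.  47.]
  c [0.35191133 0.06967729 0.014     ] L [0.062 0.182 0.063 0.181] ang -1.2396529797833094
top 0.62 [316.0, 247.7, 32.3, 73.6] [126.  78.  52.]
  c [ 0.49548088 -0.09539043  0.014     ] L [0.062 0.179 0.063 0.179] ang 2.985524932601529
top 0.4 [217.9, 141.6, 30.1, 27.1] [114. 112. 104.]
  c [0.76373623 0.15923114 0.014     ] L [0.076 0.075 0.076 0.075] ang -2.0284418142049416
side 0.97 [273.9, 274.6, 40.8, 63.8] [73. 71. 71.]
side 0.93 [318.9, 210.2, 70.4, 43.5] [173.  90.  59.]
side 0.91 [394.1, 190.9, 62.0, 28.1] [176.  91. 115.]
side 0.66 [347.2, 271.7, 28.5, 63.8] [195. 166.  48.]
side 0.66 [263.4, 265.8, 74.9, 88.4] [111. 111. 111.]
```

```bash
sed -i 's/us=f(\[\[358,214\],\[243,519\]\]/us=f([[358,214],[248,497]]/' fit.py; python3 fit.py | head -9
cat > ov.py <<'E'
from h import *
import sys
v=np.load('jig.npy')
def W(P):
    c,s=np.cos(v[2]),np.sin(v[2]); P=np.atleast_2d(P)/1e3; return np.c_[v[0]+c*P[:,0]-s*P[:,1],v[1]+s*P[:,0]+c*P[:,1],P[:,2]]
def box(x0,x1,y0,y1,z): return np.array([[x0,y0,z],[x1,y0,z],[x1,y1,z],[x0,y1,z]])
B=[box(-55,55,-60,165,20),box(-55,55,-60,165,0),box(-34,34,40,100,32),box(-35,35,55,160,175),box(-35,35,55,160,115),box(-30,30,-80,100,34)]
def ov(n,r,sc,out,boxes=B[:5]):
    p,K,T=cam(n); x0,y0,x1,y1=r
    c=cv2.resize(p[y0:y1,x0:x1],None,fx=sc,fy=sc,interpolation=cv2.INTER_CUBIC)
    raw=c.copy()
    for i,b in enumerate(boxes):
        u=(proj(K,T,W(b))-[x0,y0]+.5)*sc-.5
        cv2.polylines(c,[(u*16).astype(np.int32)],True,[(255,0,0),(0,255,0),(0,0,255),(255,255,0),(255,0,255),(0,255,255)][i%6],1,cv2.LINE_AA,4)
    save(c,out); save(raw,'raw_'+out)
if __name__=='__main__':
    ov('top',(140,185,340,300),4,'ot.png'); ov('side',(210,190,350,330),4,'os.png')
E
python3 ov.py
```

```text
jig [0.55043508 0.08525255 0.11814567] [ 0.  -0.5  1.  -0.1 -0.1  0.7  0.7 -1.1 -1.1  1.5]
stop [[0.53864798 0.18455544 0.02      ]]
hinge [[0.45424052 0.17453641 0.145     ]]
near [[0.55750734 0.02567082 0.02      ]]
home [[0.54925637 0.09518284 0.027     ]]
0 [[0.44284959 0.27050173 0.11929194]] [[160.82142026 267.76266534]] [[277.62506283 297.38061462]]
0.1 [[0.44260398 0.27257093 0.12906818]] [[158.88775441 267.99176979]] [[277.17500329 295.63932397]]
0.2 [[0.44247463 0.27366061 0.1390036 ]] [[157.33811062 268.1779563 ]] [[276.87935904 293.39987782]]
1.2 [[0.44728863 0.23310407 0.22575581]] [[166.99561532 267.19828221]] [[283.01243296 250.38733243]]
```

View pics/ot.png

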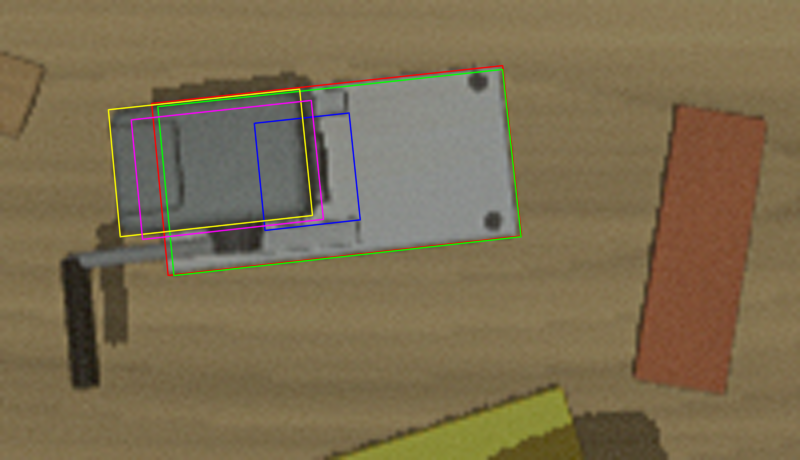

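View pics/os.png

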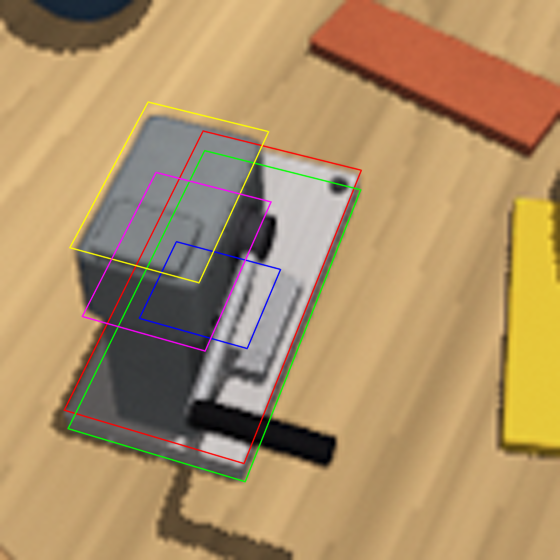

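```bash
python3 - <<'E'
from h import *
from scipy.spatial.transform import Rotation as R
s=status.sense(); M=R.from_quat(s['eef_rot']).as_matrix(); print(M.round(3)); ya=np.arctan2(M[1,1],M[0,1]); print('tool y yaw',ya,s['tool_pos'],s['clock'],s['joint_positions'])
v=np.load('jig.npy'); q1=s['joint_positions'][0];q6=s['joint_positions'][5]
# yaw = q1*1 -+ q6
def q6for(yaw,x,y): return [(sgn, [round(q6+sgn*((yaw+k*np.pi-ya)-(np.arctan2(y,x)-q1)),2) for k in(-1,0,1)]) for sgn in(1,-1)]
print('lever',v[2]+np.pi/2, q6for(v[2]+np.pi/2,.443,.27))
print('strip',-0.156+np.pi/2,q6for(-0.156+np.pi/2,.5,-.1))
print('bed',v[2], q6for(v[2],.55,.07))
E
python3 -m handwheel --help | head -20
```

```text
[[-0.     0.379 -0.925]
 [-0.    -0.925 -0.379]
 [-1.    -0.     0.   ]]
tool y yaw -1.1819701818446484 [ 0.20848103 -0.50894967  0.24828714] 1.55 [-1.24860156e+00  2.99900547e-01  1.52098381e+00 -2.40647086e-05
  1.32070728e+00 -6.66254272e-02]
lever 1.6889419941778918 [(1, [np.float64(-2.13), np.float64(1.01), np.float64(4.15)]), (-1, [np.float64(2.0), np.float64(-1.14), np.float64(-4.28)])]
strip 1.4147963267948966 [(1, [np.float64(-1.66), np.float64(1.48), np.float64(4.62)]), (-1, [np.float64(1.53), np.float64(-1.61), np.float64(-4.75)])]
bed 0.11814566738299537 [(1, [np.float64(-3.28), np.float64(-0.14), np.float64(3.0)]), (-1, [np.float64(3.15), np.float64(0.01), np.float64(-3.13)])]invalid input: not JSON, or not a number
```

```bash
python3 -m handwheel '[{"dp":[40,60,10],"twist":0,"jaw":85},{"dp":[80,115,10],"twist":-0.1,"jaw":85},{"dp":[115,165,10],"twist":-0.2,"jaw":85},{"dp":[150,215,10],"twist":-0.27,"jaw":85},{"dp":[180,265,10],"twist":-0.27,"jaw":85},{"dp":[205,320,10],"twist":-0.27,"jaw":85},{"dp":[220,375,10],"twist":-0.27,"jaw":85},{"dp":[225,430,10],"twist":-0.27,"jaw":85},{"dp":[225,490,10],"twist":-0.27,"jaw":85},{"dp":[225,550,10],"twist":-0.27,"jaw":85}]' 40
python3 -m handwheel '[{"dp":[0,60,0],"twist":0,"jaw":85},{"dp":[0,120,0],"twist":0,"jaw":85},{"dp":[0,180,0],"twist":0,"jaw":85},{"dp":[0,220,-20],"twist":0,"jaw":85},{"dp":[0,228,-40],"twist":0,"jaw":85},{"dp":[0,228,-40],"twist":0,"jaw":85},{"dp":[0,228,-40],"twist":0,"jaw":85}]'
cat > st.py <<'E'
from h import *
from scipy.spatial.transform import Rotation as R
s=status.sense(); M=R.from_quat(s['eef_rot']).as_matrix()
print('t',s['clock'],'tcp',s['tool_pos'].round(4),'yaw',round(np.arctan2(M[1,1],M[0,1]),4),'F',s['ft_force'].round(1),'op',round(s['opening'],4),'q6',s['joint_positions'][5].round(2))
E
python3 st.py
```

```text
clock: 2.8
tool_pos: [0.4332, 0.0429, 0.2585]
eef_rot: [0.706, 0.042, -0.706, 0.042]
ft_force: [0.9, -0.8, -0.3]
opening: 0.0847
clock: 3.68
tool_pos: [0.4338, 0.2687, 0.2192]
eef_rot: [0.706, 0.042, -0.706, 0.042]
ft_force: [-0.2, -0.5, 0.9]
opening: 0.0854
t 3.675 tcp [0.4338 0.2687 0.2192] yaw -1.4525 F [-0.2 -0.5  0.9] op 0.0854 q6 1.94
```

```bash
python3 -c "
from ov import *
ov('top',(120,185,260,300),5,'a_t.png',[]); ov('side',(200,180,340,320),4,'a_s.png',[])"
```

```text
(no output)
```

View pics/a_t.png

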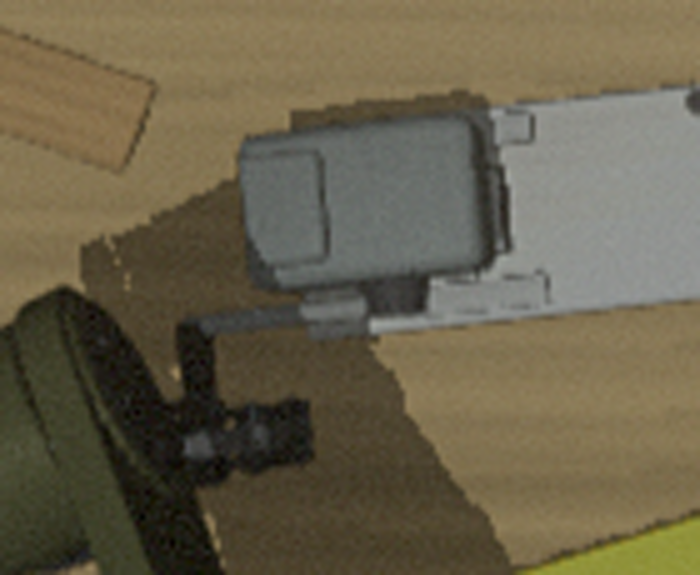

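View pics/a_s.png

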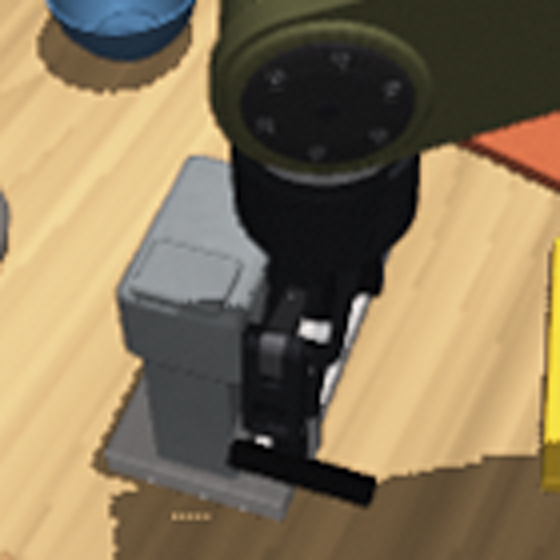

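The top crop shows the open fingers (around 190–310, 430) flanking the end of the black grip bar (195, 380), and the side view agrees. Lowering onto the bar.

```bash
python3 -m handwheel '[{"dp":[0,0,-40],"twist":0,"jaw":85},{"dp":[0,0,-75],"twist":0,"jaw":85},{"dp":[0,0,-100],"twist":0,"jaw":85},{"dp":[0,0,-102],"twist":0,"jaw":85},{"dp":[0,0,-102],"twist":0,"jaw":60},{"dp":[0,0,-102],"twist":0,"jaw":35}]' 40
python3 -m handwheel '[{"dp":[0,0,0],"twist":0,"jaw":10},{"dp":[0,0,0],"twist":0,"jaw":8},{"dp":[0,0,0],"twist":0,"jaw":8},{"dp":[0,0,0],"twist":0,"jaw":8}]' 40; python3 st.py
python3 -c "
from ov import *
ov('side',(200,180,340,320),4,'b_s.png',[])"
```

```text
clock: 4.53
tool_pos: [0.434, 0.2692, 0.1176]
eef_rot: [0.707, 0.042, -0.705, 0.042]
ft_force: [0.3, 0.3, 0.5]
opening: 0.0508
clock: 5.03
tool_pos: [0.4333, 0.271, 0.1166]
eef_rot: [0.706, 0.043, -0.705, 0.041]
ft_force: [-1.0, 18.4, -4.4]
opening: 0.0146
t 5.025 tcp [0.4333 0.271  0.1166] yaw -1.4515 F [-1.  18.4 -4.4] op 0.0146 q6 1.94
```

View pics/b_s.png

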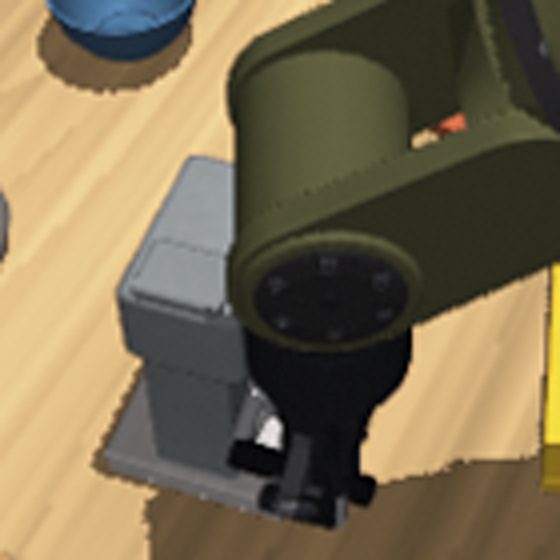

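```bash
python3 -m handwheel '[{"dp":[0,3,0],"twist":0,"jaw":8},{"dp":[0,5,10],"twist":0,"jaw":8},{"dp":[0,5.5,20],"twist":0,"jaw":8},{"dp":[0,5.5,30],"twist":0,"jaw":8},{"dp":[0,5,40],"twist":0,"jaw":8},{"dp":[0,3,50],"twist":0,"jaw":8},{"dp":[0,0.5,59],"twist":0,"jaw":8},{"dp":[0.5,0.5,59],"twist":0,"jaw":8}]' 40; python3 st.py
```

```text
clock: 6.08
tool_pos: [0.4337, 0.2698, 0.1765]
eef_rot: [0.706, 0.042, -0.706, 0.042]
ft_force: [-10.0, 4.8, 0.3]
opening: 0.0145
t 6.075 tcp [0.4337 0.2698 0.1765] yaw -1.452 F [-10.    4.8   0.3] op 0.0145 q6 1.94
```

```bash
python3 -m handwheel '[{"dp":[0,-4,9.5],"twist":0,"jaw":8},{"dp":[0,-8,18.5],"twist":0,"jaw":8},{"dp":[1,-14,27],"twist":0,"jaw":8},{"dp":[2,-20,35],"twist":0,"jaw":8},{"dp":[3,-28,42],"twist":0,"jaw":8},{"dp":[4,-35,48],"twist":0,"jaw":8},{"dp":[4,-38,50],"twist":0,"jaw":8},{"dp":[4,-38,50],"twist":0,"jaw":8}]' 40; python3 st.py
```

```text
clock: 7.08
tool_pos: [0.4378, 0.235, 0.23]
eef_rot: [0.708, 0.046, -0.704, 0.039]
ft_force: [-21.6, 23.9, 30.1]
opening: 0.0143
t 7.075 tcp [0.4378 0.235  0.23  ] yaw -1.4505 F [-21.6  23.9  30.1] op 0.0143 q6 1.86
```

```bash
python3 -m handwheel '[{"dp":[-2,2,3],"twist":0,"jaw":8},{"dp":[-2,-1,6],"twist":0,"jaw":8},{"dp":[-2,-1,6],"twist":0,"jaw":8}]' 40; python3 st.py
python3 -c "
from ov import *
ov('top',(120,185,260,300),5,'c_t.png',[]);ov('side',(200,180,340,320),4,'c_s.png',[])"
```

```text
clock: 7.45
tool_pos: [0.4374, 0.233, 0.2323]
eef_rot: [0.708, 0.044, -0.704, 0.04]
ft_force: [12.9, 27.3, -13.9]
opening: 0.0143
t 7.45 tcp [0.4374 0.233  0.2323] yaw -1.4515 F [ 12.9  27.3 -13.9] op 0.0143 q6 1.86
```

View pics/c_s.png

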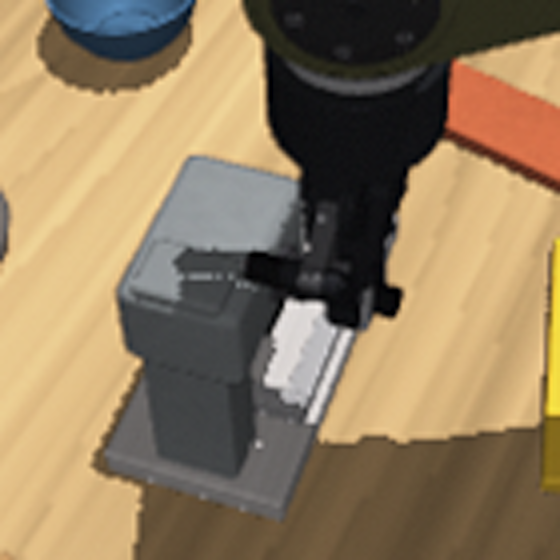

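View pics/c_t.png

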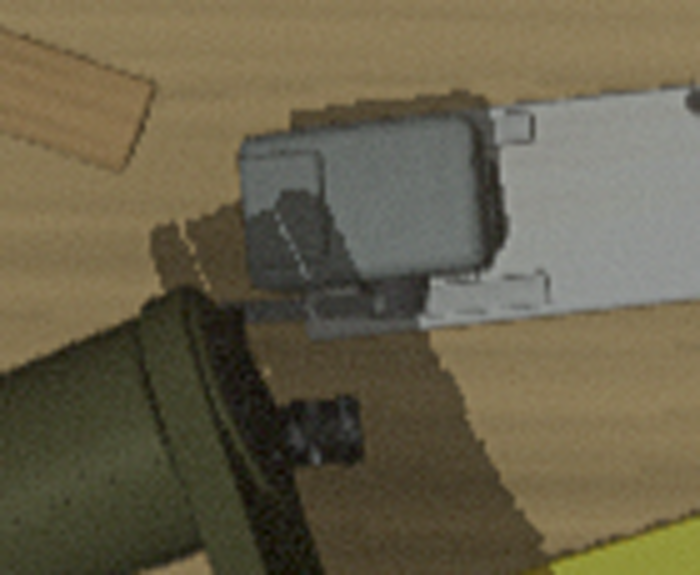

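```bash
python3 -m handwheel '[{"dp":[1,2,-1],"twist":0,"jaw":14},{"dp":[1,2,-1],"twist":0,"jaw":85},{"dp":[1,2,-1],"twist":0,"jaw":85},{"dp":[1,2,-1],"twist":0,"jaw":85},{"dp":[1,2,-1],"twist":0,"jaw":85},{"dp":[1,2,30],"twist":0,"jaw":85},{"dp":[1,2,70],"twist":0,"jaw":85},{"dp":[0,-50,75],"twist":0,"jaw":85},{"dp":[0,-110,75],"twist":0,"jaw":85},{"dp":[0,-170,75],"twist":0,"jaw":85}]' 40; python3 st.py
cat > lev.py <<'E'
from ov import *
p,K,T=cam('top'); q,K2,T2=cam('side')
for n,KK,TT in(('top',K,T),('side',K2,T2)):
  for m in spotter.masks_of(n,'lever_grip')[:2]: print(n,m['p'],m['rect'])
  for th in (0,.1,.2,.9,1.0,1.1,1.2):
    e=th-.26; g=[-85,100+100*np.cos(e),145+100*np.sin(e)]; gs=[[-117,g[1],g[2]],[-48,g[1],g[2]]]; print(th,proj(KK,TT,W(gs)).round(1).tolist())
ov('side',(200,180,340,320),4,'lev_s.png',[]);ov('top',(140,185,280,300),5,'lev_t.png',[])
E
python3 lev.py
```

```text
clock: 8.8
tool_pos: [0.4356, 0.0589, 0.3065]
eef_rot: [0.706, 0.042, -0.706, 0.042]
ft_force: [0.4, -1.0, 0.3]
opening: 0.0853
t 8.8 tcp [0.4356 0.0589 0.3065] yaw -1.4513 F [ 0.4 -1.   0.3] op 0.0853 q6 1.5
top 0.91 [182.3, 264.1, 45.3, 41.9]
0 [[162.1, 281.7], [159.4, 251.7]]
0.1 [[160.2, 282.1], [157.4, 251.8]]
0.2 [[158.6, 282.4], [155.8, 251.8]]
0.9 [[160.5, 283.3], [157.5, 250.5]]
1.0 [[162.7, 283.2], [159.6, 250.2]]
1.1 [[165.3, 283.0], [162.3, 249.7]]
1.2 [[168.4, 282.8], [165.3, 249.3]]
side 0.77 [281.4, 251.9, 42.5, 14.1]
0 [[292.9, 301.8], [260.3, 292.3]]
0.1 [[292.6, 300.1], [259.7, 290.6]]
0.2 [[292.5, 297.9], [259.2, 288.3]]
0.9 [[295.9, 270.3], [261.0, 260.9]]
1.0 [[296.9, 265.2], [262.0, 255.8]]
1.1 [[298.1, 260.0], [263.2, 250.7]]
1.2 [[299.4, 254.7], [264.5, 245.5]]
```

View pics/lev_s.png

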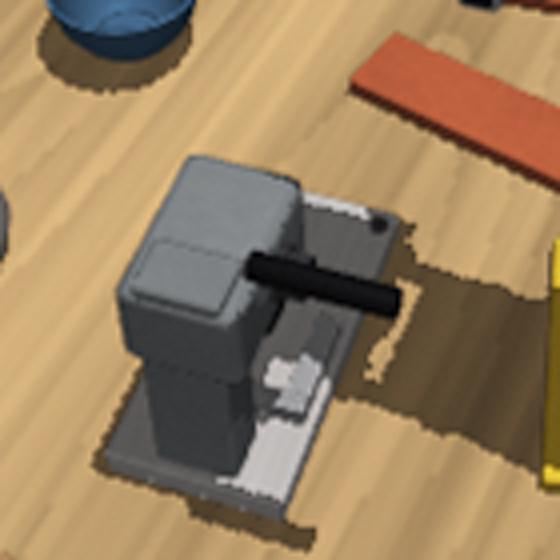

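View pics/lev_t.png

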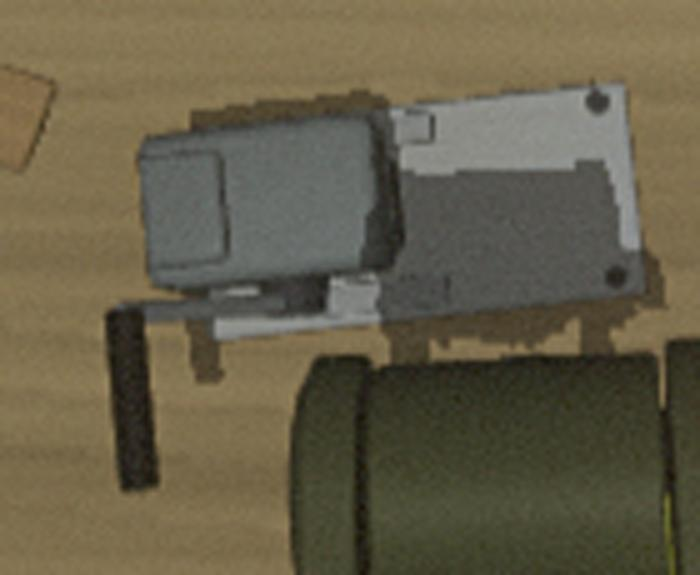

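```bash
python3 -m handwheel '[{"dp":[10,-50,0],"twist":-0.09,"jaw":85},{"dp":[20,-100,-30],"twist":-0.18,"jaw":85},{"dp":[30,-150,-70],"twist":-0.276,"jaw":85},{"dp":[30,-150,-130],"twist":-0.276,"jaw":85},{"dp":[30,-150,-190],"twist":-0.276,"jaw":85},{"dp":[30,-150,-245],"twist":-0.276,"jaw":85},{"dp":[30,-150,-247],"twist":-0.276,"jaw":85},{"dp":[30,-150,-247],"twist":-0.276,"jaw":85}]' 60; python3 st.py
python3 -c "
from ov import *
ov('top',(270,190,410,300),5,'d_t.png',[]);ov('side',(270,120,420,250),4,'d_s.png',[])"
```

```text
clock: 10.1
tool_pos: [0.4671, -0.089, 0.061]
eef_rot: [0.706, -0.055, -0.704, -0.055]
ft_force: [-0.3, -0.0, 1.3]
opening: 0.0852
t 10.1 tcp [ 0.4671 -0.089   0.061 ] yaw -1.7267 F [-0.3 -0.   1.3] op 0.0852 q6 1.46
```

View pics/d_s.png

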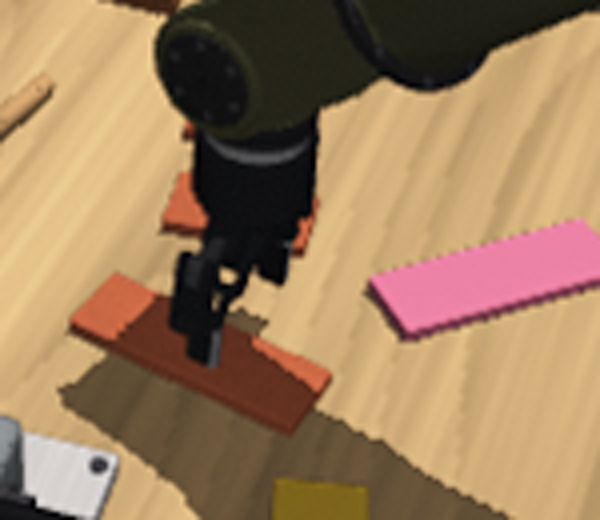

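View pics/d_t.png

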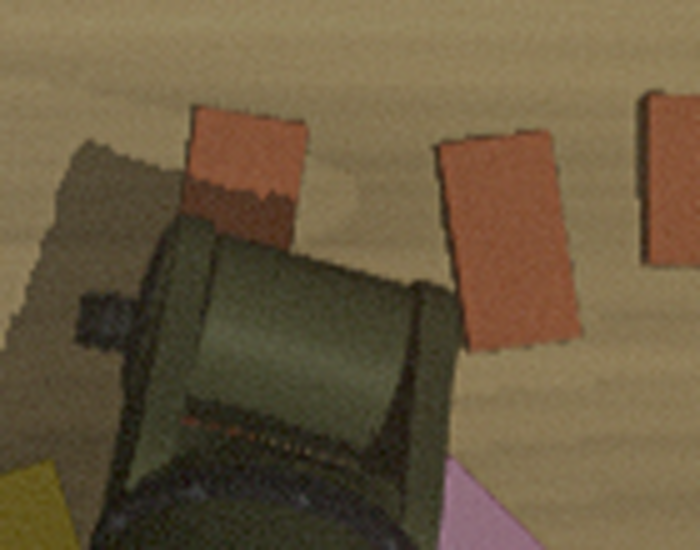

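The strip (190–305, 105 in the top crop, clear of the short strip at 440–580) lies under the open fingers. Lowering and gripping.

```bash
python3 -m handwheel '[{"dp":[-1,-1.5,-25],"twist":0,"jaw":85},{"dp":[-1,-1.5,-38],"twist":0,"jaw":85},{"dp":[-1,-1.5,-43],"twist":0,"jaw":85},{"dp":[-1,-1.5,-43],"twist":0,"jaw":85}]' 60; python3 st.py
python3 -m handwheel '[{"dp":[0,0,0],"twist":0,"jaw":68},{"dp":[0,0,0],"twist":0,"jaw":60},{"dp":[0,0,0],"twist":0,"jaw":52},{"dp":[0,0,0],"twist":0,"jaw":52}]' 60; python3 st.py
```

```text
clock: 10.7
tool_pos: [0.4653, -0.091, 0.0167]
eef_rot: [0.705, -0.056, -0.705, -0.055]
ft_force: [0.4, -0.6, -0.5]
opening: 0.0849
t 10.7 tcp [ 0.4653 -0.091   0.0167] yaw -1.728 F [ 0.4 -0.6 -0.5] op 0.0849 q6 1.46
clock: 11.2
tool_pos: [0.4653, -0.0911, 0.0172]
eef_rot: [0.705, -0.056, -0.705, -0.055]
ft_force: [-4.4, 0.2, 13.0]
opening: 0.0583
t 11.2 tcp [ 0.4653 -0.0911  0.0172] yaw -1.7281 F [-4.4  0.2 13. ] op 0.0583 q6 1.46
```

```bash
python3 -m handwheel '[{"dp":[0,0,3],"twist":0,"jaw":52},{"dp":[0,0,25],"twist":0,"jaw":52},{"dp":[0,0,60],"twist":0,"jaw":52},{"dp":[0,-10,80],"twist":0.18,"jaw":52},{"dp":[0,-10,80],"twist":0.36,"jaw":52},{"dp":[0,-10,80],"twist":0.54,"jaw":52},{"dp":[0,-10,80],"twist":0.72,"jaw":52},{"dp":[0,-10,80],"twist":0.9,"jaw":52},{"dp":[0,-10,80],"twist":1.08,"jaw":52},{"dp":[20,0,80],"twist":1.26,"jaw":52}]' 60; python3 st.py
python3 -m handwheel '[{"dp":[10,10,0],"twist":0.15,"jaw":52},{"dp":[30,20,0],"twist":0.3,"jaw":52},{"dp":[50,40,0],"twist":0.45,"jaw":52},{"dp":[74,60,0],"twist":0.586,"jaw":52},{"dp":[74,75,0],"twist":0.586,"jaw":52},{"dp":[74,75,0],"twist":0.586,"jaw":52},{"dp":[74,75,0],"twist":0.586,"jaw":52}]' 60; python3 st.py
python3 -c "
from ov import *
ov('top',(160,180,340,300),4,'e_t.png',[]);ov('side',(200,160,360,310),4,'e_s.png',[])"
```

```text
clock: 12.45
tool_pos: [0.4845, -0.0911, 0.0963]
eef_rot: [-0.601, -0.372, 0.602, -0.372]
ft_force: [0.1, -0.2, -1.3]
opening: 0.0581
t 12.45 tcp [ 0.4845 -0.0911  0.0963] yaw -0.4631 F [ 0.1 -0.2 -1.3] op 0.0581 q6 0.2
clock: 13.32
tool_pos: [0.5585, -0.0164, 0.0963]
eef_rot: [0.47, 0.528, -0.47, 0.528]
ft_force: [-0.3, -0.5, -2.1]
opening: 0.0585
t 13.325 tcp [ 0.5585 -0.0164  0.0963] yaw 0.1167 F [-0.3 -0.5 -2.1] op 0.0585 q6 -0.21
```

View pics/e_s.png

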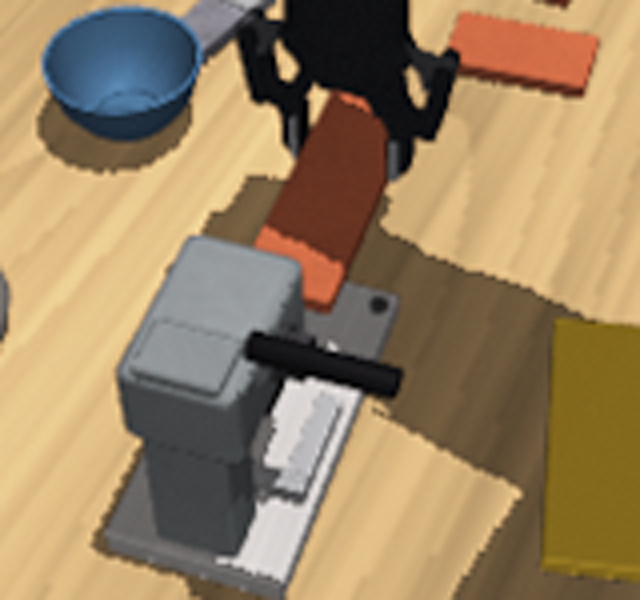

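View pics/e_t.png

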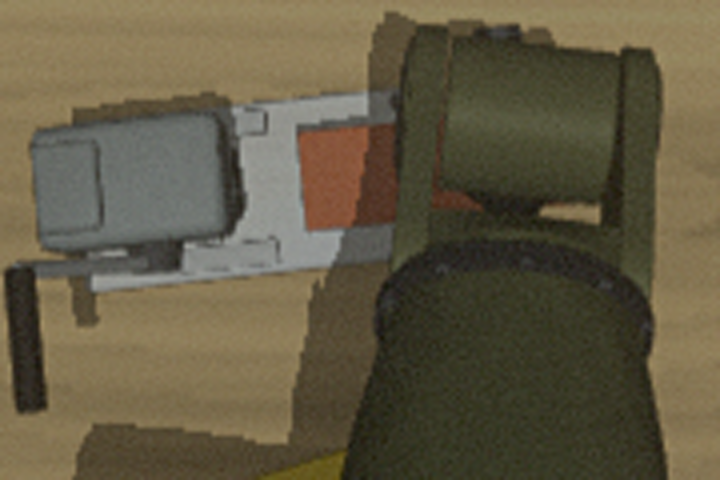

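Run:
```python
from ov import *
p,K,T=cam('top');q,K2,T2=cam('side')
def J(P): d=P[:,:2]-v[:2]; c,s=np.cos(v[2]),np.sin(v[2]); return (np.c_[c*d[:,0]+s*d[:,1],-s*d[:,0]+c*d[:,1]]*1e3).round(1)
f=lambda a,o:(np.array(a)+.5)/4-.5+np.array(o)
print(J(back(K,T,f([[298,128],[307,231]],(160,180)),.093)))
print(J(back(K2,T2,f([[257,243],[345,273]],(200,160)),.093)))
# guides/beds as seen: guide far ends top z .032
print('guide corners',J(back(K,T,f([[267,110],[267,134],[277,240],[279,266]],(160,180)),.032)))
print(v, J(np.array([[.5585,-.0164,0]])))
```

```text
[[ 28.4  17.8]
 [-33.5  18.9]]
[[ 22.3  -9.3]
 [-36.1  -3.1]]
guide corners [[ 48.4  39.6]
 [ 33.2  41.1]
 [-34.2  41.8]
 [-50.6  42.2]]
[0.55043508 0.08525255 0.11814567] [[  -4.  -101.9]]
```

```bash
python3 -c "
from ov import *
ov('side',(250,175,310,240),9,'e2_s.png',[])"
```

```text
(no output)
```

View pics/e2_s.png

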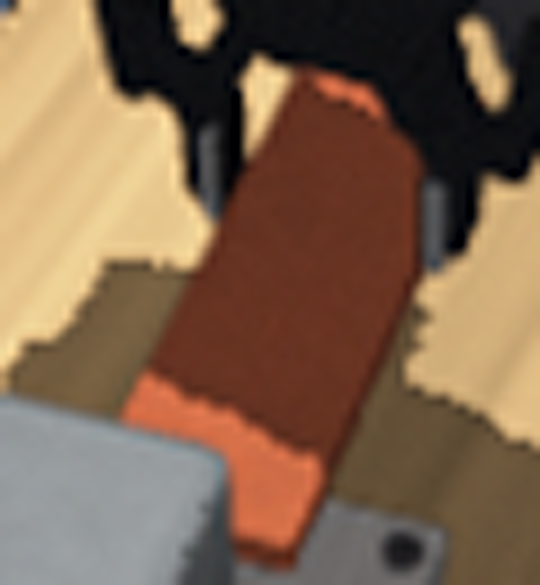

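Run:
```python
from ov import *
q,K2,T2=cam('side')
print(proj(K2,T2,W([[-33.5,18.5,93],[-33.5,18.5,79]])),(np.array([297,550])+.5)/9-.5+[250,175])
```

```text
[[281.95058756 234.23317486]
 [282.03033636 238.00093612]] [282.55555556 235.66666667]
```

```bash
python3 -m handwheel '[{"dp":[0.5,9,0],"twist":0,"jaw":52},{"dp":[0.5,14,-25],"twist":0,"jaw":52},{"dp":[0.5,14,-48],"twist":0,"jaw":52},{"dp":[0.5,14,-54],"twist":0,"jaw":52},{"dp":[0.5,14,-54],"twist":0,"jaw":52}]' 60; python3 st.py
python3 -c "
from ov import *
ov('top',(190,190,290,270),7,'f_t.png',[]);ov('side',(230,170,310,270),6,'f_s.png',[])"
```

```text
clock: 14.25
tool_pos: [0.5596, -0.0018, 0.0425]
eef_rot: [0.47, 0.529, -0.47, 0.529]
ft_force: [0.6, -0.2, -2.2]
opening: 0.0582
t 14.25 tcp [ 0.5596 -0.0018  0.0425] yaw 0.1181 F [ 0.6 -0.2 -2.2] op 0.0582 q6 -0.19
```

View pics/f_s.png

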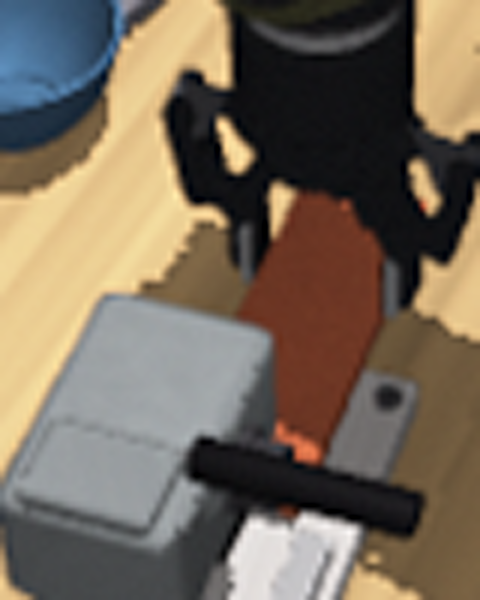

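View pics/f_t.png

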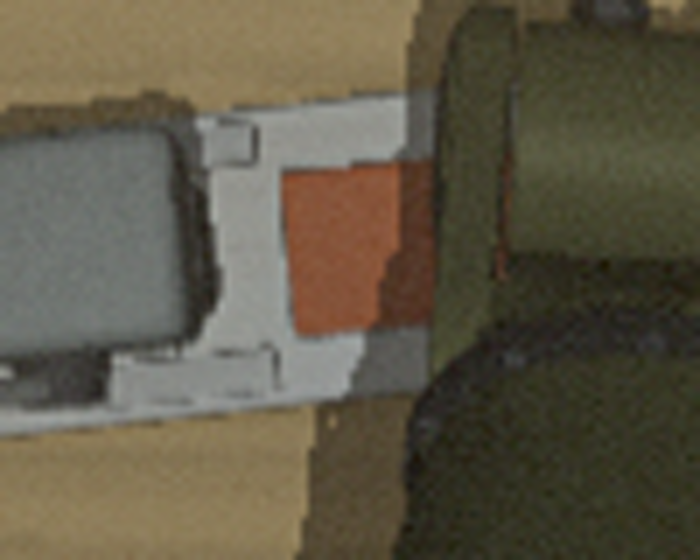

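```bash
python3 -m handwheel '[{"dp":[0,0,-2],"twist":0,"jaw":52},{"dp":[-0.9,8,-2],"twist":0,"jaw":52},{"dp":[-1.9,16,-2],"twist":0,"jaw":52},{"dp":[-2.8,24,-2],"twist":0,"jaw":52},{"dp":[-3.7,32,-2],"twist":0,"jaw":52},{"dp":[-4.7,40,-2],"twist":0,"jaw":52},{"dp":[-4.7,40,-2],"twist":0,"jaw":52}]' 60; python3 st.py
python3 -m handwheel '[{"dp":[0,0,-1],"twist":0,"jaw":52},{"dp":[0,0,-2],"twist":0,"jaw":52},{"dp":[0,0,-2],"twist":0,"jaw":52}]' 60; python3 st.py
python3 -c "
from ov import *
ov('top',(190,190,290,270),7,'g_t.png',[]);ov('side',(230,170,310,270),6,'g_s.png',[])"
```

```text
clock: 15.22
tool_pos: [0.5547, 0.0386, 0.0403]
eef_rot: [0.469, 0.529, -0.469, 0.529]
ft_force: [-0.0, -0.3, -2.5]
opening: 0.0578
t 15.225 tcp [0.5547 0.0386 0.0403] yaw 0.1188 F [-0.  -0.3 -2.5] op 0.0578 q6 -0.12
clock: 15.6
tool_pos: [0.5548, 0.0378, 0.0381]
eef_rot: [0.47, 0.529, -0.47, 0.528]
ft_force: [-0.3, -1.3, -2.6]
opening: 0.0581
t 15.6 tcp [0.5548 0.0378 0.0381] yaw 0.1177 F [-0.3 -1.3 -2.6] op 0.0581 q6 -0.12
```

View pics/g_t.png

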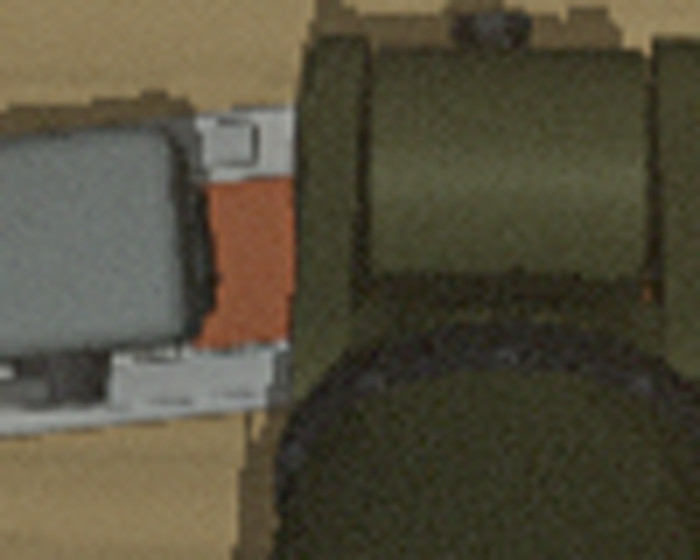

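View pics/g_s.png

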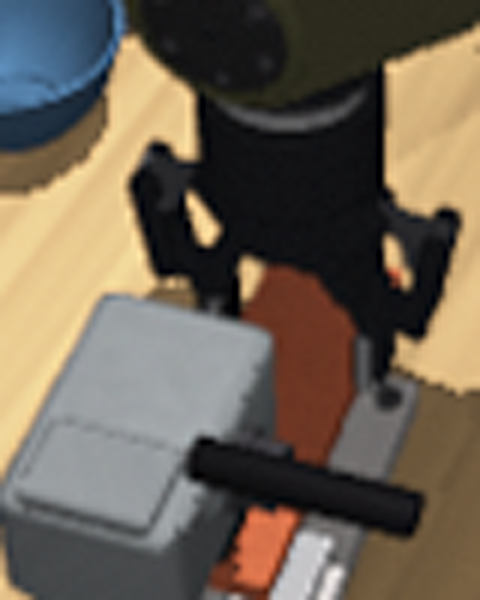

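```bash
python3 -m handwheel '[{"dp":[-0.7,6,-0.5],"twist":0,"jaw":52},{"dp":[-1.4,12,-0.5],"twist":0,"jaw":52},{"dp":[-2.1,18,-0.5],"twist":0,"jaw":52},{"dp":[-2.6,22,-0.5],"twist":0,"jaw":52},{"dp":[-2.6,22,-0.5],"twist":0,"jaw":52}]' 60; python3 st.py
python3 -m handwheel '[{"dp":[-0.2,2,0],"twist":0,"jaw":52},{"dp":[-0.2,2,0],"twist":0,"jaw":52}]'
python3 -m handwheel '[{"dp":[-0.2,1.5,0],"twist":0,"jaw":52},{"dp":[-0.2,1.5,0],"twist":0,"jaw":52}]'
```

```text
clock: 16.32
tool_pos: [0.5521, 0.0604, 0.0378]
eef_rot: [0.47, 0.529, -0.47, 0.529]
ft_force: [-0.3, -0.0, -1.3]
opening: 0.0581
t 16.325 tcp [0.5521 0.0604 0.0378] yaw 0.1185 F [-0.3 -0.  -1.3] op 0.0581 q6 -0.08
clock: 16.58
tool_pos: [0.552, 0.0621, 0.0378]
eef_rot: [0.47, 0.529, -0.47, 0.529]
ft_force: [-0.1, 1.2, -1.9]
opening: 0.0581
clock: 16.82
tool_pos: [0.5518, 0.0636, 0.0378]
eef_rot: [0.47, 0.529, -0.47, 0.529]
ft_force: [-0.4, 0.6, -1.6]
opening: 0.0583
```

```bash
for i in 1; do python3 -m handwheel '[{"dp":[-0.2,1.5,-0.5],"twist":0,"jaw":52},{"dp":[-0.2,1.5,-0.5],"twist":0,"jaw":52}]'
python3 -m handwheel '[{"dp":[-0.2,1.5,0],"twist":0,"jaw":52},{"dp":[-0.2,1.5,0],"twist":0,"jaw":52}]'; 
python3 -m handwheel '[{"dp":[-0.1,1,0],"twist":0,"jaw":52},{"dp":[-0.1,1,0],"twist":0,"jaw":52}]';done
```

```text
clock: 17.08
tool_pos: [0.5517, 0.0651, 0.0374]
eef_rot: [0.47, 0.529, -0.47, 0.529]
ft_force: [-0.0, 0.6, -1.2]
opening: 0.0581
clock: 17.32
tool_pos: [0.5518, 0.0654, 0.0374]
eef_rot: [0.469, 0.528, -0.47, 0.529]
ft_force: [2.0, -10.7, -0.6]
opening: 0.0583
clock: 17.58
tool_pos: [0.5518, 0.0655, 0.0375]
eef_rot: [0.469, 0.528, -0.47, 0.53]
ft_force: [3.1, -19.2, -0.7]
opening: 0.0581
```

```bash
python3 -m handwheel '[{"dp":[0.1,-1.5,0],"twist":0,"jaw":52},{"dp":[0.1,-1.5,0],"twist":0,"jaw":70},{"dp":[0.1,-1.5,0],"twist":0,"jaw":85},{"dp":[0.1,-1.5,0],"twist":0,"jaw":85},{"dp":[0.1,-1.5,0],"twist":0,"jaw":85}]'
python3 -m handwheel '[{"dp":[0,0,20],"twist":0,"jaw":85},{"dp":[0,-20,60],"twist":0,"jaw":85},{"dp":[0,-60,100],"twist":0,"jaw":85},{"dp":[0,-110,110],"twist":0,"jaw":85},{"dp":[0,-170,110],"twist":0,"jaw":85},{"dp":[0,-220,110],"twist":0,"jaw":85}]'; python3 st.py
python3 -c "
from ov import *
ov('top',(170,180,300,270),6,'h_t.png',[B[5]]);ov('side',(230,170,330,300),4,'h_s.png',[B[5]])"
```

```text
clock: 18.2
tool_pos: [0.5514, 0.0662, 0.0373]
eef_rot: [0.47, 0.529, -0.47, 0.529]
ft_force: [0.2, 0.3, 0.6]
opening: 0.0849
clock: 18.95
tool_pos: [0.5512, -0.1559, 0.1476]
eef_rot: [0.47, 0.528, -0.47, 0.529]
ft_force: [0.8, 0.4, 0.6]
opening: 0.0851
t 18.95 tcp [ 0.5512 -0.1559  0.1476] yaw 0.1177 F [0.8 0.4 0.6] op 0.0851 q6 -0.46
```

View pics/h_t.png

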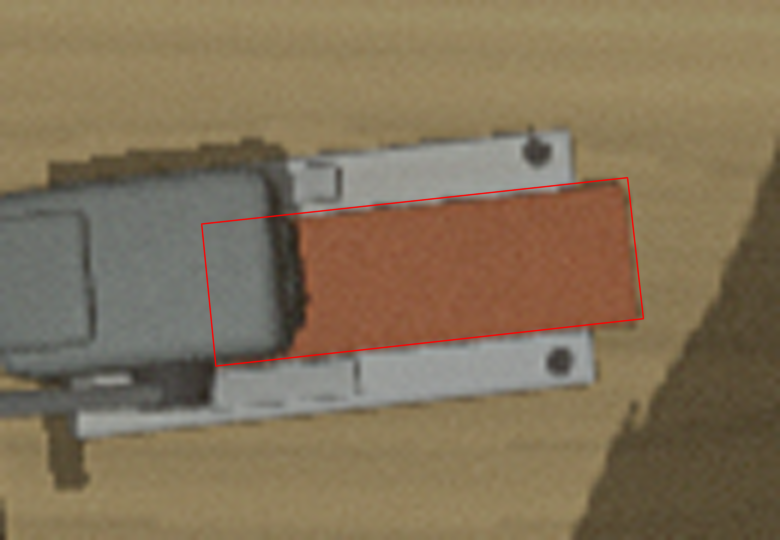

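View pics/h_s.png

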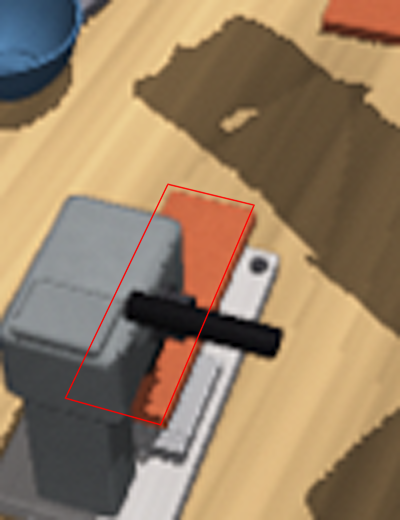

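```bash
python3 -m handwheel '[{"dp":[-20,0,50],"twist":-0.17,"jaw":85},{"dp":[-50,0,100],"twist":-0.34,"jaw":85},{"dp":[-80,20,150],"twist":-0.51,"jaw":85},{"dp":[-110,50,160],"twist":-0.68,"jaw":85},{"dp":[-115,90,160],"twist":-0.85,"jaw":85},{"dp":[-115,130,160],"twist":-1.02,"jaw":85},{"dp":[-115,170,160],"twist":-1.19,"jaw":85},{"dp":[-115,210,160],"twist":-1.36,"jaw":85},{"dp":[-115,250,160],"twist":-1.5,"jaw":85},{"dp":[-115,290,160],"twist":-1.57,"jaw":85}]'
python3 -m handwheel '[{"dp":[0,50,0],"twist":0,"jaw":85},{"dp":[0,100,0],"twist":0,"jaw":85},{"dp":[0,100,0],"twist":0,"jaw":85}]'; python3 st.py
```

```text
clock: 20.3
tool_pos: [0.4359, 0.1378, 0.3074]
eef_rot: [0.706, 0.041, -0.706, 0.041]
ft_force: [1.0, -0.3, -0.2]
opening: 0.085
clock: 20.68
tool_pos: [0.4355, 0.2388, 0.3068]
eef_rot: [-0.705, -0.043, 0.706, -0.043]
ft_force: [-0.7, 0.3, -0.6]
opening: 0.0847
t 20.675 tcp [0.4355 0.2388 0.3068] yaw -1.448 F [-0.7  0.3 -0.6] op 0.0847 q6 1.88
```

```bash
python3 -m handwheel '[{"dp":[1,-4.5,-30],"twist":-0.005,"jaw":85},{"dp":[1,-4.5,-60],"twist":-0.005,"jaw":85},{"dp":[1,-4.5,-76],"twist":-0.005,"jaw":85},{"dp":[1,-4.5,-76],"twist":-0.005,"jaw":60},{"dp":[1,-4.5,-76],"twist":-0.005,"jaw":35},{"dp":[1,-4.5,-76],"twist":-0.005,"jaw":16},{"dp":[1,-4.5,-76],"twist":-0.005,"jaw":8},{"dp":[1,-4.5,-76],"twist":-0.005,"jaw":8},{"dp":[1,-4.5,-76],"twist":-0.005,"jaw":8}]' 40; python3 st.py
```

```text
clock: 21.8
tool_pos: [0.4374, 0.2334, 0.2323]
eef_rot: [0.707, 0.042, -0.705, 0.039]
ft_force: [-2.3, 14.7, 2.3]
opening: 0.0146
t 21.8 tcp [0.4374 0.2334 0.2323] yaw -1.4562 F [-2.3 14.7  2.3] op 0.0146 q6 1.87
```

```bash
python3 -m handwheel '[{"dp":[-1,8.5,-6.5],"twist":0,"jaw":8},{"dp":[-1.5,15.5,-13.5],"twist":0,"jaw":8},{"dp":[-2.5,22,-21],"twist":0,"jaw":8},{"dp":[-3,27.5,-29.5],"twist":0,"jaw":8},{"dp":[-3.5,32,-38],"twist":0,"jaw":8},{"dp":[-4,36,-47.5],"twist":0,"jaw":8},{"dp":[-4.5,39,-57],"twist":0,"jaw":8},{"dp":[-4.5,40.5,-67],"twist":0,"jaw":8},{"dp":[-4.5,40.5,-67],"twist":0,"jaw":8}]' 40; python3 st.py
```

```text
clock: 22.92
tool_pos: [0.4327, 0.2728, 0.1632]
eef_rot: [-0.706, -0.041, 0.706, -0.04]
ft_force: [1.4, 6.9, -3.6]
opening: 0.0141
t 22.925 tcp [0.4327 0.2728 0.1632] yaw -1.457 F [ 1.4  6.9 -3.6] op 0.0141 q6 1.95
```

```bash
python3 -m handwheel '[{"dp":[0,1,-10],"twist":0,"jaw":8},{"dp":[0,1.5,-20],"twist":0,"jaw":8},{"dp":[0,1.5,-30],"twist":0,"jaw":8},{"dp":[0,0.5,-39],"twist":0,"jaw":8},{"dp":[0.5,-0.5,-46],"twist":0,"jaw":8},{"dp":[0.5,-1,-49],"twist":0,"jaw":8},{"dp":[0.5,-1,-49],"twist":0,"jaw":8}]' 40; python3 st.py
```

```text
clock: 23.8
tool_pos: [0.4333, 0.2712, 0.116]
eef_rot: [-0.706, -0.04, 0.706, -0.04]
ft_force: [-8.9, -3.3, 19.6]
opening: 0.0144
t 23.8 tcp [0.4333 0.2712 0.116 ] yaw -1.4572 F [-8.9 -3.3 19.6] op 0.0144 q6 1.94
```

```bash
python3 -m handwheel '[{"dp":[0,0,-2],"twist":0,"jaw":8},{"dp":[0,0,-2],"twist":0,"jaw":8}]' 40
python3 -m handwheel '[{"dp":[0,0,2],"twist":0,"jaw":14},{"dp":[0,0,2],"twist":0,"jaw":85},{"dp":[0,0,2],"twist":0,"jaw":85},{"dp":[0,0,2],"twist":0,"jaw":85},{"dp":[0,0,2],"twist":0,"jaw":85},{"dp":[0,0,40],"twist":0,"jaw":85},{"dp":[0,0,100],"twist":0,"jaw":85},{"dp":[0,-50,150],"twist":0,"jaw":85},{"dp":[0,-110,170],"twist":0,"jaw":85},{"dp":[0,-170,190],"twist":0,"jaw":85}]'
python3 -m handwheel '[{"dp":[0,-60,0],"twist":0,"jaw":85},{"dp":[0,-120,0],"twist":0,"jaw":85},{"dp":[0,-180,0],"twist":0,"jaw":85},{"dp":[-20,-240,0],"twist":0,"jaw":85},{"dp":[-40,-300,0],"twist":0,"jaw":85},{"dp":[-40,-300,0],"twist":0,"jaw":85}]'; python3 lev.py; python3 -c "
from ov import *
ov('side',(0,0,560,420),1,'z_s.png',[]);ov('top',(0,0,560,420),1,'z_t.png',[B[5]])"
```

```text
clock: 24.05
tool_pos: [0.4334, 0.2713, 0.1156]
eef_rot: [0.706, 0.041, -0.706, 0.04]
ft_force: [-18.8, -9.1, 39.5]
opening: 0.0144
clock: 25.3
tool_pos: [0.4331, 0.108, 0.3014]
eef_rot: [0.706, 0.041, -0.706, 0.04]
ft_force: [0.9, -0.1, -0.5]
opening: 0.0848
clock: 26.05
tool_pos: [0.392, -0.1936, 0.3003]
eef_rot: [-0.706, -0.038, 0.706, -0.038]
ft_force: [0.7, 0.8, -0.5]
opening: 0.085
top 0.8 [179.6, 261.4, 48.5, 40.1]
0 [[162.1, 281.7], [159.4, 251.7]]
0.1 [[160.2, 282.1], [157.4, 251.8]]
0.2 [[158.6, 282.4], [155.8, 251.8]]
0.9 [[160.5, 283.3], [157.5, 250.5]]
1.0 [[162.7, 283.2], [159.6, 250.2]]
1.1 [[165.3, 283.0], [162.3, 249.7]]
1.2 [[168.4, 282.8], [165.3, 249.3]]
side 0.64 [273.3, 274.8, 35.8, 65.4]
0 [[292.9, 301.8], [260.3, 292.3]]
0.1 [[292.6, 300.1], [259.7, 290.6]]
0.2 [[292.5, 297.9], [259.2, 288.3]]
0.9 [[295.9, 270.3], [261.0, 260.9]]
1.0 [[296.9, 265.2], [262.0, 255.8]]
1.1 [[298.1, 260.0], [263.2, 250.7]]
1.2 [[299.4, 254.7], [264.5, 245.5]]
```

View pics/lev_s.png

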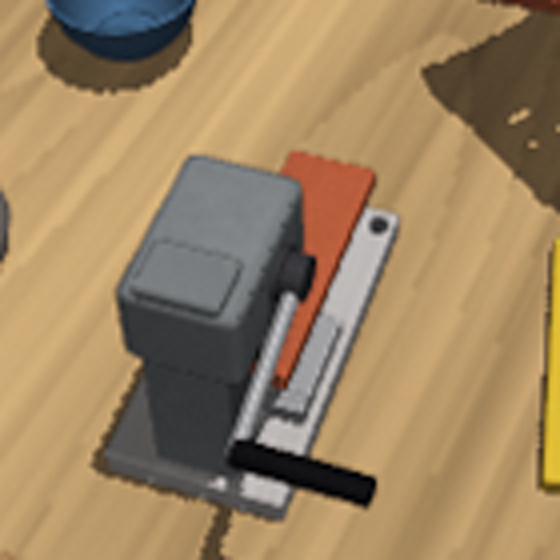

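View pics/lev_t.png

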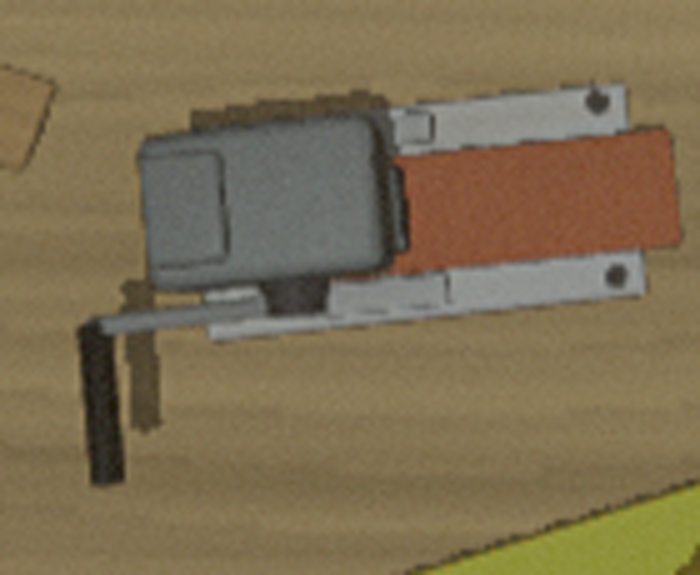

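View pics/z_t.png

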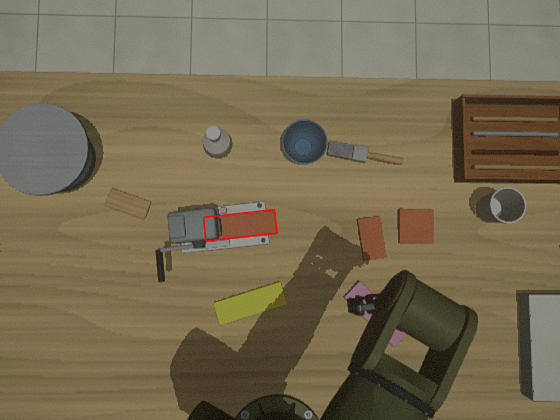

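View pics/z_s.png

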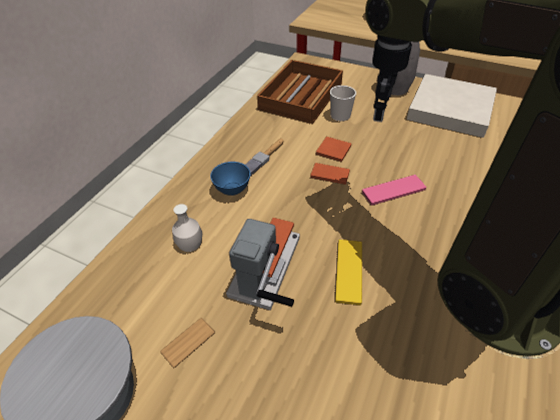

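```bash
python3 - <<'E'
from ov import *
p,K,T=cam('top')
J=lambda P:(np.c_[np.cos(v[2])*(P[:,0]-v[0])+np.sin(v[2])*(P[:,1]-v[1]),-np.sin(v[2])*(P[:,0]-v[0])+np.cos(v[2])*(P[:,1]-v[1])]*1e3).round(1)
f=lambda a:(np.array(a)+.5)/5-.5+np.array([140,185])
print('near end',J(back(K,T,f([[668,128],[682,246]]),.034)),'bed',J(back(K,T,f([[625,84],[645,294]]),.02)))
E
python3 st.py; python3 -c "from rig import job_done; print(job_done())"
```

```text
near end [[ 27.5 -77.4]
 [-32.8 -77.8]] bed [[ 53.9 -58.4]
 [-54.4 -56.8]]
t 26.5 tcp [ 0.3937 -0.1898  0.3004] yaw -1.4555 F [-0.2 -0.  -0.9] op 0.0851 q6 0.92
the job is handed in; nothing more can be done
None
```

The long strip is loaded in the jig, pushed up against the stop, and the lever is fully down. I handed the job in at 26.5 s of the 72 s; no verdict is reported.

- **Lever up:** I swung the lever up until it met its upper limit. The side view put the grip within about 3 pixels of where it should be at 1.2 rad.
- **Strip in:** I gripped the strip across its width, turned it and slid it in between the guides. I set it about 3 mm above the bed until its front end was between them. I then lowered it and slid it the last 27 mm or so, until the stop pushed back with 11 to 19 N. That was at the tool position I had predicted for home.
- **Lever down:** I lowered the lever against its bottom limit, which pushed back with up to about 40 N at the wrist. In the last pictures the grip is at the same pixels as at the start and matches 0 rad.

**Last checks:**
- The strip's near end overhangs the bed by about 20 mm, as it should at home, and the strip lies between the guides, square to the bed.
- The other two tiles, the pink and yellow look-alikes, the bowl, vase, brush and rib show no visible movement. Part of the pink one is behind the arm in the top view, but the side view shows it whole.
- The arm is clear of everything and reads about zero force.

**Disagreements:** The side camera and my jig fit differ by about 1 pixel (around 2 mm), within the stated calibration. The foot's contact with the strip is hidden under the head, so I inferred it from the lever being fully down.

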